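# Heft the caddies and pack the heaviest at the bottom

## Robot

A 6-joint arm with a two-finger parallel gripper is mounted at the origin on the work surface. World frame = base frame: x ahead of the robot, y to its left, z up, the work surface at z = 0. Lengths are in mm, angles in rad, forces in N, time in s.
With the tool pointing down it reaches from about 350 to 775 mm from the base axis. Payload 7.3 kg.
Tool frame: the origin (TCP) lies midway between the tips of the shut fingers; the grasp point (between the pads) lies 19 mm behind it; z points along the fingers, x is the direction in which the jaws open and shut, and the axes are right-handed (so a half turn about z gives the same grasp; the last joint's range is limited). The gripper opens to 92 mm and grips with 3 to 60 N. Pads are 19 mm wide; open, the fingers measure 130 mm over their backs; the gripper's body (75 mm by 190 mm) begins 47 mm behind the grasp point.
Start: joints at [1.008, 0.342, 1.524, -0, 1.275, -0.146], TCP at [212.527, 480.08, 226.741] pointing down, gripper open.
Joint ranges: [-2.53, 2.53], [-0.77, 2.02], [0.04, 2.7], [-1, 4.14], [0.28, 2.66], [-3.11, 3.11]. Speed limits (rad/s): [2.57, 2.57, 3.14, 3.14, 3.14, 3.14].

## Interface

Orientations are given as [roll, pitch, yaw] about the fixed x, y, z axes, in that order (R = Rz(yaw) Ry(pitch) Rx(roll)).
In Python, from plant import bot gives the robot as it stands.
- The arm moves only by the shell command python3 -m pendant 'ROWS' [OPENING]. ROWS is JSON, a list of rows, each an object with "linear": the shift along the world's x, y, z in mm, a list of three; "twist": the turn about the world's z in degrees. In form: [{"linear": [x, y, z], "twist": twist}, ...]. A call has 1 to 20 rows; each row is the pose to reach, as a shift and turn from the pose commanded when the call began; what a row does not reach only later rows make up. A row lasts 1/8 s, in which the tool goes at most 62.5 mm and 10.7 degrees, less where a joint would pass 70% of its speed; a pose out of reach is approached as far as the arm can. A call with a gripper value outside its range is refused whole. OPENING is the closure in counts, from 0 (fully open) to 255 (shut), set as the call begins (- or left out, the last holds). The fingers move at their own pace and stop on an object; the grip force is fixed at half the most. Time passes only in rows, so rows that repeat a pose let the fingers close. It gives the time, the measured TCP pose, the force and the opening at its end, in the units of the state.
- bot.get_obs(): the state, without advancing time (a new reading comes with each control period).
- bot.capture(name): name is "scene" or "top"; returns a dict with "frame" (384x512x3 uint8, blue, green, red), "z_map" (384x512 float32, mm along the optical axis (not along the pixel's ray), 0 where there is no reading), "fx", "fy", "cx", "cy" (pixels), "rvec" (rotation vector, rad) and "tvec" (3), from world to camera coordinates, as OpenCV has them. Camera axes: x right, y down, z forward; pixel columns grow to the right and rows downward; lengths in mm; the calibration is good to about 2 mm. A picture is of the moment at which its call begins.
- bot.close_job(): hands the job in, once; it reports no verdict.
The state is a dict: "time": time; "joint_positions": joint angles; "dq": joint speeds; "tau": joint torques, N m; "tool_pos": TCP position; "tcp_rot": TCP orientation; "contact_force": force on the tool from outside, world axes, zero at the start; "moment": the same for the moment, N m; "grip_width": finger opening in mm.
Only numpy, scipy, OpenCV 4.12 (cv2) and the standard library are available. Lean on these libraries where they do the work, as an engineer would, in place of code of your own. Each camera call takes 0.05 s, during which the arm holds its last target. There are 200 camera calls.

## Task

The three stoneware caddies look alike but are filled differently: heft them to find out which is heavier, then pack the two heavier ones in the low wooden crate, the heaviest first on the crate's floor and the second heaviest squarely on top of it, and leave the lightest standing on the bench outside the crate. Set each one down rather than dropping it, never put a lighter one on the crate's floor, keep all caddies upright, and leave the mugs and the tall pierced vessel undisturbed.

Things in the scene. Friction and masses are not known exactly. Their poses are not given: they have to be found in the camera images.
- caddy_a: one of three outwardly identical slab-built grey stoneware caddies (closed rectangular boxes with a flat lid that is fixed shut and a dark lid seam), 96 mm long (its x), 62 mm wide (its y), 58 mm high; origin at the centre of its underside. Stands upright on the bench. Weight differs from caddy to caddy and cannot be seen: they are filled differently, 0.2 to 0.85 kg, any two at least 100 g apart; the names say nothing about the weight
- caddy_b: one of three outwardly identical slab-built grey stoneware caddies (closed rectangular boxes with a flat lid that is fixed shut and a dark lid seam), 96 mm long (its x), 62 mm wide (its y), 58 mm high; origin at the centre of its underside. Stands upright on the bench. Weight differs from caddy to caddy and cannot be seen: they are filled differently, 0.2 to 0.85 kg, any two at least 100 g apart; the names say nothing about the weight
- caddy_c: one of three outwardly identical slab-built grey stoneware caddies (closed rectangular boxes with a flat lid that is fixed shut and a dark lid seam), 96 mm long (its x), 62 mm wide (its y), 58 mm high; origin at the centre of its underside. Stands upright on the bench. Weight differs from caddy to caddy and cannot be seen: they are filled differently, 0.2 to 0.85 kg, any two at least 100 g apart; the names say nothing about the weight
- crate: low open wooden crate fixed to the bench, outer 132 mm (its x) by 156 mm (its y), 50 mm high, walls 10 mm; inside 112 by 136 mm, so a caddy goes in with its length along the crate's x (either way round), 8 mm to spare at each end and 37 mm at each side for the fingers; inner floor 10 mm above the bench. Origin at the centre of its underside
- crate_floor (a point): centre of the crate's inner floor, 10 mm above the bench, axes as the crate's
- vessel: bystander: tall pale clay cylinder with a patch of small pierced holes, 90 mm across, 150 mm high; origin at the centre of its underside
- mug_0: bystander: a raw clay mug, 72 mm across and 78 mm high, loop handle to its +y reaching about 30 mm beyond the wall; origin at the centre of its underside
- mug_1: bystander: a raw clay mug, 72 mm across and 78 mm high, loop handle to its +y reaching about 30 mm beyond the wall; origin at the centre of its underside
- mug_2: bystander: a raw clay mug, 72 mm across and 78 mm high, loop handle to its +y reaching about 30 mm beyond the wall; origin at the centre of its underside
Things that resemble listed ones, but are neither listed nor needed, are in the scene too. Leave any green, orange or red look-alike of the caddy_b alone.

How it is judged (in metres and radians):
On the way, in this order (a step that is already met when the one before it is completed fails the run):
1. the heaviest caddy stands on the crate's floor, the other two are outside the crate (z of caddy_b in the frame of crate_floor below 0.006 m and angle between caddy_b's own z axis and vertical below 0.1 rad and horizontal distance between caddy_b and crate_floor below 0.04 m and not (horizontal distance between caddy_a and crate_floor below 0.06 m and z of caddy_a in the frame of crate_floor below 0.035 m) and not (horizontal distance between caddy_c and crate_floor below 0.06 m and z of caddy_c in the frame of crate_floor below 0.035 m)), for 0.2 s.
2. the second heaviest caddy stands squarely on the heaviest (z of caddy_b in the frame of crate_floor below 0.006 m and angle between each of caddy_b, caddy_a's own z axis and vertical below 0.1 rad and horizontal distance between caddy_b and crate_floor below 0.04 m and z of caddy_a in the frame of crate_floor between 0.052 and 0.064 m and horizontal distance between caddy_a and caddy_b below 0.022 m and angle between the x axis of caddy_a and the x axis of caddy_b, either way round below 0.26 rad), for 0.2 s.
At the end, for the whole second after the job is handed in: Heaviest caddy on the crate's floor within 40 mm of its centre; second heaviest on it, within 22 mm and 0.26 rad; lightest standing on the bench outside the crate (over 90 mm from its centre); each tilted under 0.1 rad, heights within 6 to 8 mm, all at rest (all of step 2 and height (world z) of caddy_c below 0.008 m and angle between caddy_c's own z axis and vertical below 0.1 rad and horizontal distance between caddy_c and crate_floor above 0.09 m and linear speed of each of caddy_b, caddy_a, caddy_c below 0.02 m/s and angular speed of each of caddy_b, caddy_a, caddy_c below 0.1 rad/s); the robot touches nothing.
It fails at once if a lighter caddy is put down on the crate's floor ((horizontal distance between caddy_a and crate_floor below 0.06 m and z of caddy_a in the frame of crate_floor below 0.035 m) or (horizontal distance between caddy_c and crate_floor below 0.06 m and z of caddy_c in the frame of crate_floor below 0.035 m)).
It fails at once if a caddy is tipped over (more than 0.6 rad) (angle between any of caddy_b, caddy_a, caddy_c's own z axis and vertical above 0.6 rad).
It fails at once if a caddy is dropped (falls freely by more than about 25 mm) ((contact force between caddy_b and the fingers below 0.5 N and linear speed of caddy_b above 0.65 m/s) or (contact force between caddy_a and the fingers below 0.5 N and linear speed of caddy_a above 0.65 m/s) or (contact force between caddy_c and the fingers below 0.5 N and linear speed of caddy_c above 0.65 m/s)).
It fails at once if a mug or the vessel is pushed more than 20 mm or tipped more than 0.3 rad (distance of any of vessel, mug_0, mug_1, mug_2 from where it was at the start of the episode above 0.02 m or angle between any of vessel, mug_0, mug_1, mug_2's own z axis and vertical above 0.3 rad).
It also fails if it takes over 72 s, if anything falls off the work surface, if the arm or the gripper's body presses on something with over 40 N, if the wrist force passes 120 N, or if a joint passes its speed limit or range.

## Working session

There is one attempt and no reset: what is moved stays moved. The work goes in short steps, Python scripts to look and compute and a shell command to move; the robot and the scene stay as the last step left them, time stands still between calls to the robot, and variables do not carry over. Pictures are saved under pics/ and viewed, about 8 in all and at most 12, crops included, and the job is handed in when it is done.

```bash
mkdir -p pics
python3 - <<'E'
from plant import bot
import cv2,numpy as np
o=bot.get_obs();print(o)
a=bot.capture("scene");b=bot.capture("top")
for n,c in(("scene",a),("top",b)):
    cv2.imwrite(f"pics/{n}0.png",c["frame"]);np.savez(f"pics/{n}0.npz",**c)
    R=cv2.Rodrigues(np.array(c["rvec"],float))[0];print(n,c["fx"],c["cx"],c["cy"],-R.T@np.array(c["tvec"]).ravel(),R[2])
E
```

```text
{'time': 0.0, 'joint_positions': array([ 1.00797588e+00,  3.42718251e-01,  1.52501784e+00, -1.80651601e-05,
        1.27540028e+00, -1.45967004e-01]), 'dq': array([-0.00050012, -0.00035842,  0.00231711, -0.00098056, -0.00069156,
        0.00141748]), 'tau': array([ 1.79928534e-04, -4.31236553e+01, -2.44225860e+01,  7.17364834e-02,
        5.58151701e-02, -1.13323679e-04]), 'tool_pos': array([212.3129671 , 479.70681967, 226.04699859]), 'tcp_rot': array([-3.14138521e+00,  1.52981579e-03,  1.15394832e+00]), 'contact_force': array([ 0.49072079,  0.75444835, -0.50969207]), 'moment': array([-0.01778806,  0.00456287,  0.01143899]), 'grip_width': 91.78342727814764}
scene 434.75226657880734 258.75012485506215 190.61549246830478 [1355.88353106  266.88667052  891.16149228] [-0.71467645 -0.208248   -0.66773523]
top 488.81764934477064 252.66865508608836 190.75167991447012 [ 367.62096861    1.37182511 1332.90183815] [ 0.04848751 -0.00595527 -0.99880604]
```

View pics/top0.png

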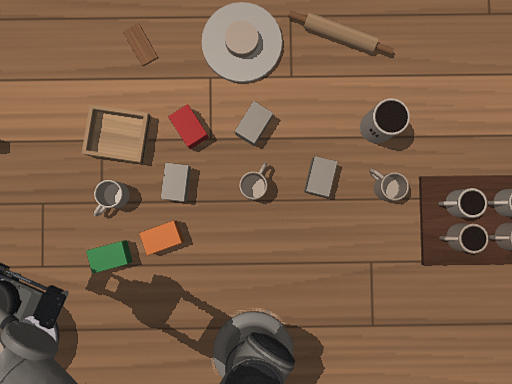

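View pics/scene0.png

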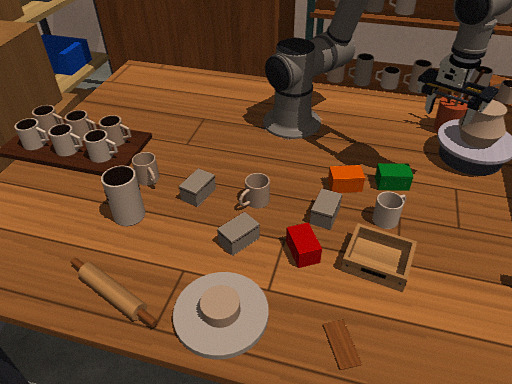

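The top view shows three grey caddies at about (176,183), (254,122) and (321,177). The look-alikes are red (187,126), green (109,257) and orange (161,238). The crate is at (117,135), the mugs at (111,195), (254,185) and (393,186), and the vessel at (388,120). I choose the three grey boxes and will measure them next.

```bash
cat > h.py <<'E'
import cv2,numpy as np
def world(c):
    R=cv2.Rodrigues(np.array(c["rvec"],float))[0];t=np.array(c["tvec"],float).ravel()
    v,u=np.mgrid[0:384,0:512];Z=c["z_map"]
    P=np.stack([(u-c["cx"])/c["fx"]*Z,(v-c["cy"])/c["fy"]*Z,Z],-1)
    return (P-t)@R
def plane(c,uv,z):
    R=cv2.Rodrigues(np.array(c["rvec"],float))[0];t=np.array(c["tvec"],float).ravel()
    uv=np.atleast_2d(uv).astype(float)
    d=np.stack([(uv[:,0]-c["cx"])/c["fx"],(uv[:,1]-c["cy"])/c["fy"],np.ones(len(uv))],-1)@R
    o=-R.T@t; return (o+d*((z-o[2])/d[:,2])[:,None])[:,:2]
def blobs(c,m,z,amin):
    n,l,s,ce=cv2.connectedComponentsWithStats(m.astype(np.uint8))
    for i in range(1,n):
        if s[i,4]<amin: continue
        k,_=cv2.findContours((l==i).astype(np.uint8),cv2.RETR_EXTERNAL,cv2.CHAIN_APPROX_NONE)
        w=plane(c,k[0][:,0],z).astype(np.float32)
        (x,y),(a,b),th=cv2.minAreaRect(w)
        if a<b: a,b,th=b,a,th+90
        print("px",ce[i].round(),"xy",round(x,1),round(y,1),"size",round(a,1),round(b,1),"long-axis deg",round((th+90)%180-90,1))
def caddies(c,zmin=45,zmax=72,z=58):
    W=world(c);hsv=cv2.cvtColor(c["frame"],cv2.COLOR_BGR2HSV)
    m=(W[...,2]>zmin)&(W[...,2]<zmax)&(hsv[...,1]<60)&(hsv[...,2]>60)
    blobs(c,m,z,300)
E
python3 - <<'E'
from h import *
c=dict(np.load("pics/top0.npz"));W=world(c)
caddies(c)
print("crate");m=(W[...,2]>35)&(W[...,2]<62);m[:, 160:]=0;m[170:]=0;blobs(c,m,50,100)
hsv=cv2.cvtColor(c["frame"],cv2.COLOR_BGR2HSV)
print("mugs/vessel");blobs(c,(W[...,2]>68)&(W[...,2]<90),78,50);blobs(c,(W[...,2]>140)&(W[...,2]<160),150,50)
print("red etc");blobs(c,(W[...,2]>50)&(W[...,2]<66)&(hsv[...,1]>150),58,200)
cv2.imwrite("pics/crop.png",cv2.resize(c["frame"][90:280,70:430],None,fx=2.2,fy=2.2))
E
```

```text
px [241.  37.] xy 838.1 19.4 size 91.7 84.9 long-axis deg -0.6
px [253. 122.] xy 610.2 -10.7 size 96.1 61.6 long-axis deg -32.5
px [321. 176.] xy 466.0 -185.3 size 95.6 63.3 long-axis deg -14.8
px [174. 182.] xy 455.9 197.7 size 95.0 61.9 long-axis deg -7.5
crate
px [114. 132.] xy 587.2 355.3 size 160.1 134.1 long-axis deg 80.9
mugs/vessel
px [371. 129.] xy 589.0 -319.5 size 84.9 34.3 long-axis deg 29.8
px [253. 183.] xy 447.1 -5.9 size 76.2 70.6 long-axis deg 7.3
px [393. 185.] xy 437.2 -366.5 size 80.3 70.3 long-axis deg -86.9
px [107. 194.] xy 425.7 365.0 size 73.8 72.7 long-axis deg 8.2
px [454. 203.] xy 390.2 -521.1 size 69.8 61.9 long-axis deg 2.3
px [504. 202.] xy 392.1 -645.0 size 67.0 51.6 long-axis deg -2.2
px [454. 233.] xy 315.8 -529.3 size 81.3 21.0 long-axis deg -59.2
px [505. 236.] xy 303.5 -643.0 size 58.9 48.9 long-axis deg -2.2
px [ 40. 326.] xy 91.9 533.7 size 102.8 26.5 long-axis deg 60.0
px [238. 340.] xy 47.1 39.7 size 85.2 17.8 long-axis deg -46.1
px [390. 116.] xy 603.2 -344.4 size 91.1 88.0 long-axis deg -46.0
px [233. 352.] xy 35.6 49.2 size 83.6 15.4 long-axis deg -33.4
red etc
px [187. 125.] xy 604.5 163.3 size 96.9 62.0 long-axis deg 32.3
px [160. 237.] xy 311.7 235.6 size 97.2 61.5 long-axis deg -70.7
```

View pics/crop.png

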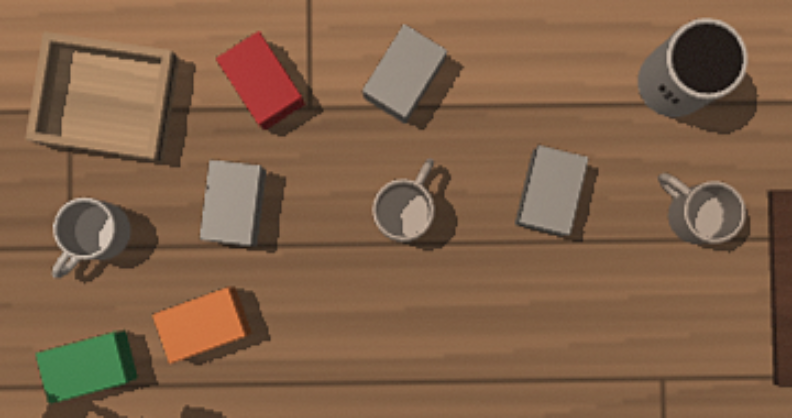

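The crop confirms three plain grey boxes with no coloured ones among them. I'll refine the crate, then approach the caddy at (456,198).

```bash
python3 - <<'E'
from h import *
c=dict(np.load("pics/top0.npz"));W=world(c)
for lo in(44,46,48):
    m=(W[...,2]>lo)&(W[...,2]<58);m[:, 160:]=0;m[170:]=0;blobs(c,m,50,100)
caddies(c,52,66)
E
python3 -m pendant '[{"linear":[20,-25,-5],"twist":2},{"linear":[60,-70,-15],"twist":5},{"linear":[100,-116,-30],"twist":8},{"linear":[140,-162,-45],"twist":11},{"linear":[180,-209,-60],"twist":14},{"linear":[215,-250,-72],"twist":16.4},{"linear":[235,-273,-77],"twist":16.4},{"linear":[243.4,-282.4,-80],"twist":16.4},{"linear":[243.4,-282.4,-80],"twist":16.4},{"linear":[243.4,-282.4,-80],"twist":16.4}]' 0
```

```text
px [114. 132.] xy 587.7 356.0 size 158.5 133.3 long-axis deg 80.9
px [114. 132.] xy 588.4 356.3 size 157.5 132.4 long-axis deg 81.1
px [114. 132.] xy 588.5 356.5 size 157.1 132.4 long-axis deg 81.1
px [241.  36.] xy 839.4 19.4 size 89.0 84.8 long-axis deg -0.6
px [253. 122.] xy 610.4 -10.7 size 95.7 61.4 long-axis deg -32.5
px [321. 176.] xy 466.2 -185.8 size 95.0 62.4 long-axis deg -14.7
px [174. 182.] xy 455.9 197.9 size 94.7 61.9 long-axis deg -7.9
time: 1.35
tool_pos: [455.2, 198.7, 146.9]
tcp_rot: [-3.141, -0.0, 1.441]
contact_force: [-1.4, -1.1, -0.7]
grip_width: 91.7
```

```bash
cat > w.py <<'E'
from plant import bot
import numpy as np
F=[];T=[]
for i in range(6):
    o=bot.get_obs();F.append(o["contact_force"]);T.append(o["tau"][1:3]);bot.capture("top")
print(o["time"],"F",np.mean(F,0).round(2),"sd",np.std(F,0).round(2),"tau",np.mean(T,0).round(2),"tcp",o["tool_pos"].round(1),"w",round(o["grip_width"],1))
E
python3 w.py
python3 -m pendant '[{"linear":[0,0,-15],"twist":0},{"linear":[0,0,-45],"twist":0},{"linear":[0,0,-75],"twist":0},{"linear":[0,0,-100],"twist":0},{"linear":[0,0,-115],"twist":0},{"linear":[0,0,-122],"twist":0},{"linear":[0,0,-124],"twist":0},{"linear":[0,0,-124],"twist":0}]' 0
python3 -m pendant '[{"linear":[0,0,0],"twist":0},{"linear":[0,0,0],"twist":0},{"linear":[0,0,0],"twist":0},{"linear":[0,0,0],"twist":0},{"linear":[0,0,0],"twist":0},{"linear":[0,0,0],"twist":0}]' 255
```

```text
1.6 F [-0.27 -0.43 -0.18] sd [0.77 0.35 0.4 ] tau [-41.51 -21.36] tcp [455.6 198.3 147. ] w 91.6
time: 2.65
tool_pos: [456.3, 197.8, 23.3]
tcp_rot: [3.141, -0.0, 1.44]
contact_force: [-0.2, 0.4, 1.1]
grip_width: 91.7
time: 3.4
tool_pos: [456.1, 197.9, 22.9]
tcp_rot: [3.141, -0.001, 1.44]
contact_force: [-0.3, 2.7, 2.8]
grip_width: 61.7
```

```bash
python3 -m pendant '[{"linear":[0,0,5],"twist":0},{"linear":[0,0,18],"twist":0},{"linear":[0,0,32],"twist":0},{"linear":[0,0,40],"twist":0},{"linear":[0,0,40],"twist":0},{"linear":[0,0,40],"twist":0},{"linear":[0,0,40],"twist":0}]' 255; python3 w.py
```

```text
time: 4.28
tool_pos: [455.6, 197.6, 62.3]
tcp_rot: [-3.141, 0.0, 1.44]
contact_force: [0.8, -0.4, -6.7]
grip_width: 61.7
4.525 F [ 0.29 -0.02 -7.06] sd [0.39 0.44 0.54] tau [-47.48 -19.33] tcp [455.8 197.7  62.5] w 61.9
```

```bash
python3 -m pendant '[{"linear":[0,0,-6],"twist":0},{"linear":[0,0,-18],"twist":0},{"linear":[0,0,-29],"twist":0},{"linear":[0,0,-36],"twist":0},{"linear":[0,0,-39.5],"twist":0},{"linear":[0,0,-40],"twist":0},{"linear":[0,0,-40],"twist":0}]' 255
python3 -m pendant '[{"linear":[0,0,0],"twist":0},{"linear":[0,0,0],"twist":0},{"linear":[0,0,0],"twist":0},{"linear":[0,0,0],"twist":0},{"linear":[0,0,15],"twist":0},{"linear":[0,0,50],"twist":0},{"linear":[0,0,90],"twist":0},{"linear":[20,-27,115],"twist":-3},{"linear":[50,-67,124],"twist":-8},{"linear":[82,-110,124],"twist":-14},{"linear":[114,-154,124],"twist":-19},{"linear":[138,-186,124],"twist":-23},{"linear":[150,-203,110],"twist":-25},{"linear":[154.4,-208.4,85],"twist":-25},{"linear":[154.4,-208.4,70],"twist":-25},{"linear":[154.4,-208.4,70],"twist":-25}]' 0
```

```text
time: 5.45
tool_pos: [456.0, 197.7, 22.9]
tcp_rot: [3.141, -0.0, 1.44]
contact_force: [-0.9, 0.8, -4.7]
grip_width: 61.7
time: 7.45
tool_pos: [608.9, -9.7, 91.3]
tcp_rot: [-3.138, 0.001, 1.005]
contact_force: [-0.0, 0.6, -0.7]
grip_width: 92.0
```

```bash
python3 - <<'E'
from plant import bot
from h import *
o=bot.get_obs();print(o["tool_pos"],o["tcp_rot"])
c=bot.capture("top");caddies(c,52,66)
E
python3 -m pendant '[{"linear":[0,0,-15],"twist":0},{"linear":[0,0,-38],"twist":0},{"linear":[0,0,-58],"twist":0},{"linear":[0,0,-68],"twist":0},{"linear":[0,0,-70],"twist":0},{"linear":[0,0,-70],"twist":0}]' 0
python3 -m pendant '[{"linear":[0,0,0],"twist":0},{"linear":[0,0,0],"twist":0},{"linear":[0,0,0],"twist":0},{"linear":[0,0,0],"twist":0},{"linear":[0,0,0],"twist":0},{"linear":[0,0,0],"twist":0},{"linear":[0,0,5],"twist":0},{"linear":[0,0,18],"twist":0},{"linear":[0,0,32],"twist":0},{"linear":[0,0,40],"twist":0},{"linear":[0,0,40],"twist":0},{"linear":[0,0,40],"twist":0},{"linear":[0,0,40],"twist":0}]' 255; python3 w.py
```

```text
[608.92981461  -9.73351276  91.34497953] [-3.13825240e+00  1.21988337e-03  1.00485330e+00]
px [241.  36.] xy 839.4 19.3 size 89.0 84.9 long-axis deg -0.6
px [321. 176.] xy 466.3 -185.7 size 95.2 62.2 long-axis deg -15.1
px [175. 182.] xy 455.7 196.3 size 95.0 61.9 long-axis deg -7.5
time: 8.25
tool_pos: [610.7, -10.7, 23.3]
tcp_rot: [3.141, -0.001, 1.004]
contact_force: [-0.1, 0.3, 0.6]
grip_width: 91.9
time: 9.88
tool_pos: [609.9, -10.7, 62.2]
tcp_rot: [-3.141, 0.0, 1.004]
contact_force: [0.1, 0.8, -1.4]
grip_width: 61.9
10.125 F [ 0.16  0.35 -2.21] sd [0.41 0.54 0.51] tau [-56.21 -21.33] tcp [610.2 -10.7  62.5] w 61.5
```

```bash
python3 -m pendant '[{"linear":[0,0,-6],"twist":0},{"linear":[0,0,-18],"twist":0},{"linear":[0,0,-29],"twist":0},{"linear":[0,0,-36],"twist":0},{"linear":[0,0,-39.5],"twist":0},{"linear":[0,0,-40],"twist":0},{"linear":[0,0,-40],"twist":0}]' 255
python3 -m pendant '[{"linear":[0,0,0],"twist":0},{"linear":[0,0,0],"twist":0},{"linear":[0,0,0],"twist":0},{"linear":[0,0,0],"twist":0},{"linear":[0,0,15],"twist":0},{"linear":[0,0,50],"twist":0},{"linear":[0,0,90],"twist":0},{"linear":[-18,-22,115],"twist":2},{"linear":[-48,-58,124],"twist":6},{"linear":[-80,-97,124],"twist":10},{"linear":[-112,-136,124],"twist":14},{"linear":[-134,-163,120],"twist":16.5},{"linear":[-142,-172,100],"twist":17.6},{"linear":[-144.1,-174.9,80],"twist":17.6},{"linear":[-144.1,-174.9,70],"twist":17.6},{"linear":[-144.1,-174.9,70],"twist":17.6}]' 0
python3 -m pendant '[{"linear":[0,0,-15],"twist":0},{"linear":[0,0,-38],"twist":0},{"linear":[0,0,-58],"twist":0},{"linear":[0,0,-68],"twist":0},{"linear":[0,0,-70],"twist":0},{"linear":[0,0,-70],"twist":0}]' 0
```

```text
time: 11.05
tool_pos: [610.4, -10.7, 22.9]
tcp_rot: [3.141, -0.0, 1.004]
contact_force: [-0.4, 0.1, -1.2]
grip_width: 61.9
time: 13.05
tool_pos: [466.3, -185.4, 92.9]
tcp_rot: [-3.141, -0.0, 1.311]
contact_force: [-0.4, 0.0, -0.6]
grip_width: 91.5
time: 13.8
tool_pos: [466.6, -185.7, 23.1]
tcp_rot: [3.141, 0.0, 1.311]
contact_force: [0.0, 0.3, 0.1]
grip_width: 91.7
```

```bash
python3 -m pendant '[{"linear":[0,0,0],"twist":0},{"linear":[0,0,0],"twist":0},{"linear":[0,0,0],"twist":0},{"linear":[0,0,0],"twist":0},{"linear":[0,0,0],"twist":0},{"linear":[0,0,0],"twist":0},{"linear":[0,0,5],"twist":0},{"linear":[0,0,18],"twist":0},{"linear":[0,0,32],"twist":0},{"linear":[0,0,40],"twist":0},{"linear":[0,0,40],"twist":0},{"linear":[0,0,40],"twist":0},{"linear":[0,0,40],"twist":0}]' 255; python3 w.py; python3 w.py
```

```text
time: 15.42
tool_pos: [465.9, -185.4, 62.3]
tcp_rot: [-3.141, -0.0, 1.311]
contact_force: [-0.2, -0.0, -4.8]
grip_width: 61.8
15.675 F [-0.36 -0.06 -4.53] sd [0.49 0.62 0.44] tau [-46.66 -18.81] tcp [ 466.1 -185.6   62.6] w 61.7
15.975 F [-0.26 -0.27 -4.64] sd [0.14 0.48 0.28] tau [-46.57 -18.82] tcp [ 466.2 -185.6   62.7] w 61.9
```

Hefting gives about 0.70 kg at (456,198), 0.22 kg at (610,-11) and 0.45 kg at (466,-186). The differences are clear, so I'll put this one back and fetch the heaviest.

```bash
python3 -m pendant '[{"linear":[0,0,-6],"twist":0},{"linear":[0,0,-18],"twist":0},{"linear":[0,0,-29],"twist":0},{"linear":[0,0,-36],"twist":0},{"linear":[0,0,-39.5],"twist":0},{"linear":[0,0,-40],"twist":0},{"linear":[0,0,-40],"twist":0}]' 255
python3 -m pendant '[{"linear":[0,0,0],"twist":0},{"linear":[0,0,0],"twist":0},{"linear":[0,0,0],"twist":0},{"linear":[0,0,0],"twist":0},{"linear":[0,0,15],"twist":0},{"linear":[0,0,50],"twist":0},{"linear":[0,0,95],"twist":0},{"linear":[-1,20,125],"twist":0},{"linear":[-3,60,130],"twist":1},{"linear":[-4,105,130],"twist":2},{"linear":[-6,155,130],"twist":3},{"linear":[-7,205,130],"twist":4},{"linear":[-8,255,130],"twist":5},{"linear":[-9,305,130],"twist":6},{"linear":[-10,345,130],"twist":7},{"linear":[-10.3,372,125],"twist":7.4},{"linear":[-10.3,383.3,105],"twist":7.4},{"linear":[-10.3,383.3,80],"twist":7.4},{"linear":[-10.3,383.3,70],"twist":7.4},{"linear":[-10.3,383.3,70],"twist":7.4}]' 0
python3 -m pendant '[{"linear":[0,0,-15],"twist":0},{"linear":[0,0,-38],"twist":0},{"linear":[0,0,-58],"twist":0},{"linear":[0,0,-68],"twist":0},{"linear":[0,0,-70],"twist":0},{"linear":[0,0,-70],"twist":0}]' 0
```

```text
time: 16.9
tool_pos: [466.2, -185.6, 22.9]
tcp_rot: [3.141, -0.0, 1.311]
contact_force: [-2.4, 0.3, -2.1]
grip_width: 61.7
time: 19.4
tool_pos: [455.8, 197.5, 93.0]
tcp_rot: [-3.141, 0.0, 1.44]
contact_force: [-0.1, 0.1, 0.8]
grip_width: 92.0
time: 20.15
tool_pos: [456.3, 197.7, 23.2]
tcp_rot: [3.141, -0.0, 1.44]
contact_force: [1.1, 0.3, -0.0]
grip_width: 91.8
```

```bash
python3 - <<'E'
from plant import bot
from h import *
c=bot.capture("top");caddies(c,52,66);np.savez("pics/top1.npz",**c)
E
python3 -m pendant '[{"linear":[0,0,0],"twist":0},{"linear":[0,0,0],"twist":0},{"linear":[0,0,0],"twist":0},{"linear":[0,0,0],"twist":0},{"linear":[0,0,0],"twist":0},{"linear":[0,0,0],"twist":0},{"linear":[0,0,8],"twist":0},{"linear":[0,0,30],"twist":0},{"linear":[0,0,60],"twist":0},{"linear":[0,0,90],"twist":0},{"linear":[0,0,105],"twist":0},{"linear":[0,0,110],"twist":0},{"linear":[0,0,110],"twist":0},{"linear":[0,0,110],"twist":0}]' 255; python3 w.py
```

```text
px [241.  37.] xy 839.4 19.3 size 89.0 84.9 long-axis deg -0.6
px [254. 122.] xy 610.2 -11.4 size 95.5 61.6 long-axis deg -32.5
px [321. 176.] xy 466.1 -185.1 size 95.6 62.5 long-axis deg -14.7
time: 21.95
tool_pos: [455.2, 197.5, 131.7]
tcp_rot: [-3.14, 0.001, 1.44]
contact_force: [0.4, 1.0, -6.6]
grip_width: 61.8
22.2 F [-0.35  0.15 -7.17] sd [0.39 0.48 0.65] tau [-45.69 -22.9 ] tcp [455.7 197.6 132.3] w 62.4
```

```bash
python3 -m pendant '[{"linear":[8,10,0],"twist":0},{"linear":[28,34,0],"twist":0},{"linear":[55,66,0],"twist":-0.5},{"linear":[82,98,0],"twist":-1},{"linear":[108,129,0],"twist":-1.4},{"linear":[125,150,0],"twist":-1.4},{"linear":[132.6,158.9,0],"twist":-1.4},{"linear":[132.6,158.9,-10],"twist":-1.4},{"linear":[132.6,158.9,-25],"twist":-1.4},{"linear":[132.6,158.9,-40],"twist":-1.4},{"linear":[132.6,158.9,-45],"twist":-1.4},{"linear":[132.6,158.9,-45],"twist":-1.4},{"linear":[132.6,158.9,-45],"twist":-1.4}]' 255
python3 - <<'E'
from plant import bot
import cv2,numpy as np
a=bot.capture("top")["frame"][60:220,40:240];b=bot.capture("scene")["frame"][150:310,300:500]
cv2.imwrite("pics/over.png",cv2.resize(np.vstack([a,b]) if 0 else np.hstack([a,b]),None,fx=2,fy=2,interpolation=cv2.INTER_CUBIC))
E
```

```text
time: 23.88
tool_pos: [589.0, 356.7, 88.5]
tcp_rot: [3.14, -0.001, 1.416]
contact_force: [0.6, 0.5, -6.5]
grip_width: 62.2
```

View pics/over.png

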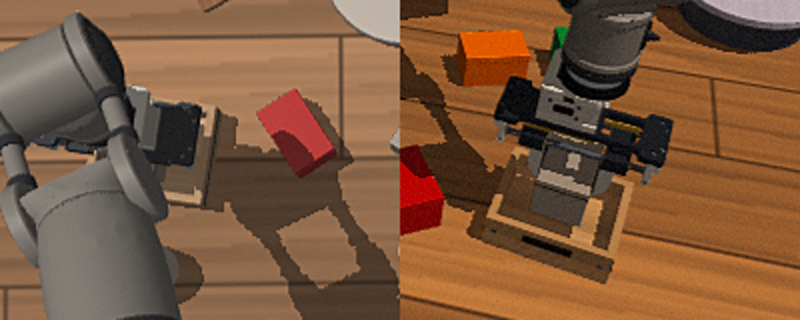

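The caddy hangs aligned over the crate (scene crop, about (565,200)), with gaps on both sides. Next I'll lower it.

```bash
python3 -m pendant '[{"linear":[0,0,-8],"twist":0},{"linear":[0,0,-20],"twist":0},{"linear":[0,0,-32],"twist":0},{"linear":[0,0,-42],"twist":0},{"linear":[0,0,-49],"twist":0},{"linear":[0,0,-52],"twist":0},{"linear":[0,0,-53.5],"twist":0},{"linear":[0,0,-53.5],"twist":0}]' 255;python3 w.py
```

```text
time: 24.98
tool_pos: [588.7, 356.7, 34.6]
tcp_rot: [3.141, -0.0, 1.416]
contact_force: [0.1, 0.7, -7.4]
grip_width: 61.7
25.225 F [ 0.3   0.1  -7.35] sd [0.36 0.57 0.52] tau [-67.35 -24.21] tcp [588.6 356.6  34.5] w 61.5
```

```bash
python3 -m pendant '[{"linear":[0,0,-1],"twist":0},{"linear":[0,0,-1.7],"twist":0},{"linear":[0,0,-1.7],"twist":0},{"linear":[0,0,-1.7],"twist":0}]' 255
python3 -m pendant '[{"linear":[0,0,0],"twist":0},{"linear":[0,0,0],"twist":0},{"linear":[0,0,0],"twist":0},{"linear":[0,0,0],"twist":0},{"linear":[0,0,10],"twist":0},{"linear":[0,0,35],"twist":0},{"linear":[0,0,70],"twist":0},{"linear":[0,0,100],"twist":0},{"linear":[0,0,115],"twist":0}]' 44
```

```text
time: 25.78
tool_pos: [588.6, 356.6, 32.9]
tcp_rot: [3.141, -0.0, 1.416]
contact_force: [-1.7, -1.1, -2.5]
grip_width: 61.8
time: 26.9
tool_pos: [589.3, 356.9, 150.3]
tcp_rot: [3.139, -0.002, 1.416]
contact_force: [0.1, 0.7, 1.1]
grip_width: 75.8
```

```bash
python3 -m pendant '[{"linear":[-4,-18,0],"twist":0},{"linear":[-12,-55,0],"twist":0},{"linear":[-23,-103,0],"twist":-1},{"linear":[-35,-153,0],"twist":-2},{"linear":[-46,-203,0],"twist":-2},{"linear":[-57,-253,0],"twist":-3},{"linear":[-68,-303,0],"twist":-3},{"linear":[-80,-353,0],"twist":-4},{"linear":[-91,-403,0],"twist":-4},{"linear":[-102,-453,0],"twist":-5},{"linear":[-112,-497,0],"twist":-5.8},{"linear":[-119,-527,-5],"twist":-5.8},{"linear":[-122.4,-542,-25],"twist":-5.8},{"linear":[-122.4,-542,-45],"twist":-5.8},{"linear":[-122.4,-542,-55],"twist":-5.8},{"linear":[-122.4,-542,-55],"twist":-5.8}]' 0
python3 - <<'E'
from plant import bot
from h import *
c=bot.capture("top");caddies(c,45,66);W=world(c)
print("caddy in crate?");hsv=cv2.cvtColor(c["frame"],cv2.COLOR_BGR2HSV)
m=(W[...,2]>60)&(W[...,2]<76)&(hsv[...,1]<70);m[:,170:]=0;m[170:]=0;blobs(c,m,68,100)
d=bot.capture("scene")["frame"]
a=c["frame"][90:170,70:170];b=d[210:300,330:430][:80]
cv2.imwrite("pics/p1.png",cv2.resize(np.hstack([a,b]),None,fx=4,fy=4,interpolation=cv2.INTER_CUBIC))
E
```

```text
time: 28.9
tool_pos: [465.8, -185.0, 92.1]
tcp_rot: [-3.14, -0.001, 1.315]
contact_force: [0.6, -0.4, -0.1]
grip_width: 92.1
px [241.  37.] xy 838.1 19.4 size 91.7 84.9 long-axis deg -0.6
px [254. 122.] xy 609.9 -11.2 size 96.3 61.8 long-axis deg -32.6
caddy in crate?
px [113. 131.] xy 588.0 354.5 size 96.6 63.9 long-axis deg -8.8
```

View pics/p1.png

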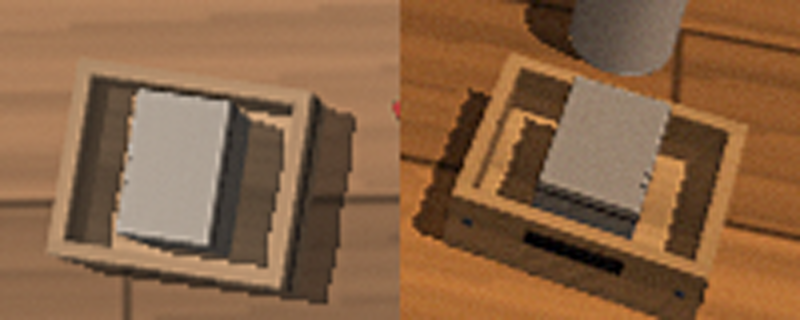

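The heaviest caddy is flat in the crate, centred with the lid at about 68 mm, at (588,355) and -8.8°. Now the second one.

```bash
python3 -m pendant '[{"linear":[0,0,-15],"twist":0},{"linear":[0,0,-38],"twist":0},{"linear":[0,0,-58],"twist":0},{"linear":[0,0,-68],"twist":0},{"linear":[0,0,-69.8],"twist":0},{"linear":[0,0,-69.8],"twist":0}]' 0
python3 -m pendant '[{"linear":[0,0,0],"twist":0},{"linear":[0,0,0],"twist":0},{"linear":[0,0,0],"twist":0},{"linear":[0,0,0],"twist":0},{"linear":[0,0,0],"twist":0},{"linear":[0,0,0],"twist":0},{"linear":[0,0,8],"twist":0},{"linear":[0,0,30],"twist":0},{"linear":[0,0,60],"twist":0},{"linear":[0,0,95],"twist":0},{"linear":[0,0,130],"twist":0},{"linear":[0,0,145],"twist":0},{"linear":[0,0,150],"twist":0},{"linear":[0,0,150],"twist":0}]' 255; python3 w.py
```

```text
time: 29.75
tool_pos: [466.5, -185.6, 23.1]
tcp_rot: [3.141, 0.0, 1.315]
contact_force: [0.8, 0.1, 0.3]
grip_width: 91.8
time: 31.5
tool_pos: [465.7, -185.2, 172.2]
tcp_rot: [-3.141, -0.0, 1.315]
contact_force: [-0.2, -0.2, -4.4]
grip_width: 61.8
31.75 F [-0.29 -0.06 -4.89] sd [0.51 0.25 0.59] tau [-44.3  -24.06] tcp [ 465.8 -185.2  172. ] w 62.1
```

```bash
python3 -m pendant '[{"linear":[3,12,0],"twist":0},{"linear":[9,40,0],"twist":0},{"linear":[19,84,0],"twist":1},{"linear":[30,132,0],"twist":2},{"linear":[41,181,0],"twist":2},{"linear":[52,230,0],"twist":3},{"linear":[63,279,0],"twist":3},{"linear":[74,328,0],"twist":4},{"linear":[85,377,0],"twist":4},{"linear":[96,426,0],"twist":5},{"linear":[107,472,0],"twist":5.8},{"linear":[115,510,0],"twist":5.8},{"linear":[120,532,0],"twist":5.8},{"linear":[122.1,541.2,-8],"twist":5.8},{"linear":[122.1,541.2,-28],"twist":5.8},{"linear":[122.1,541.2,-50],"twist":5.8},{"linear":[122.1,541.2,-65],"twist":5.8},{"linear":[122.1,541.2,-72],"twist":5.8},{"linear":[122.1,541.2,-72],"twist":5.8},{"linear":[122.1,541.2,-72],"twist":5.8}]' 255
python3 w.py
python3 - <<'E'
from plant import bot
import cv2
b=bot.capture("scene")["frame"][150:310,300:500]
cv2.imwrite("pics/over2.png",cv2.resize(b,None,fx=3,fy=3,interpolation=cv2.INTER_CUBIC))
E
```

```text
time: 34.3
tool_pos: [588.8, 356.0, 101.7]
tcp_rot: [3.14, -0.001, 1.416]
contact_force: [0.1, 0.9, -4.7]
grip_width: 61.9
34.55 F [-0.19 -0.19 -4.77] sd [0.3  0.5  0.39] tau [-64.34 -25.18] tcp [588.4 355.9 101.2] w 62.0
```

View pics/over2.png

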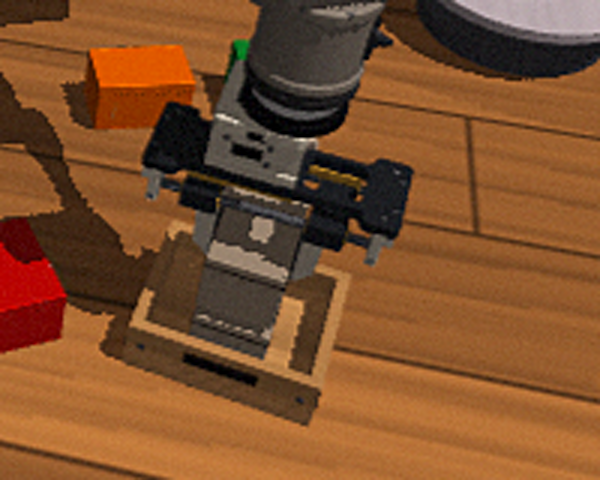

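The second caddy hangs squarely just above the first (crop about (250,265)), with their edges lined up. I'll lower it and release.

```bash
python3 -m pendant '[{"linear":[0,0,-3],"twist":0},{"linear":[0,0,-6],"twist":0},{"linear":[0,0,-8],"twist":0},{"linear":[0,0,-9.5],"twist":0},{"linear":[0,0,-10.3],"twist":0},{"linear":[0,0,-10.3],"twist":0},{"linear":[0,0,-10.3],"twist":0}]' 255; python3 w.py
```

```text
time: 35.52
tool_pos: [588.3, 355.8, 91.0]
tcp_rot: [3.141, -0.0, 1.416]
contact_force: [-1.6, -1.3, 0.7]
grip_width: 61.7
35.775 F [-2.11 -0.89  2.1 ] sd [0.25 0.44 0.77] tau [-60.38 -24.07] tcp [588.3 355.8  91. ] w 61.8
```

Contact is made (force went from -4.8 to +2 N), so I'm releasing and retreating.

```bash
python3 -m pendant '[{"linear":[0,0,0],"twist":0},{"linear":[0,0,0],"twist":0},{"linear":[0,0,0],"twist":0},{"linear":[0,0,0],"twist":0},{"linear":[0,0,0],"twist":0},{"linear":[0,0,8],"twist":0},{"linear":[0,0,30],"twist":0},{"linear":[0,0,60],"twist":0},{"linear":[0,0,90],"twist":0},{"linear":[-15,-25,105],"twist":0},{"linear":[-40,-65,110],"twist":0},{"linear":[-70,-110,110],"twist":0},{"linear":[-100,-160,110],"twist":0},{"linear":[-125,-205,110],"twist":0},{"linear":[-140,-240,110],"twist":0},{"linear":[-150,-260,110],"twist":0},{"linear":[-150,-265,110],"twist":0},{"linear":[-150,-265,110],"twist":0}]' 44
python3 - <<'E'
from plant import bot
from h import *
c=bot.capture("top");caddies(c,52,66);W=world(c)
hsv=cv2.cvtColor(c["frame"],cv2.COLOR_BGR2HSV)
print("top caddy");m=(W[...,2]>117)&(W[...,2]<135)&(hsv[...,1]<70);m[:,170:]=0;m[170:]=0;blobs(c,m,126,100);print(np.median(W[m][:,2]))
print("mugs/vessel");blobs(c,(W[...,2]>68)&(W[...,2]<90),78,250);blobs(c,(W[...,2]>140)&(W[...,2]<160),150,50)
d=bot.capture("scene")["frame"]
cv2.imwrite("pics/end.png",np.hstack([cv2.resize(c["frame"],(400,300)),d[130:310,290:490].repeat(2,0).repeat(2,1)[:300]]))
E
```

```text
time: 38.08
tool_pos: [438.9, 91.0, 200.9]
tcp_rot: [3.14, -0.001, 1.415]
contact_force: [0.8, -0.1, -0.1]
grip_width: 76.1
px [241.  36.] xy 839.4 19.3 size 89.0 84.9 long-axis deg -0.6
px [254. 122.] xy 610.1 -11.2 size 95.9 61.4 long-axis deg -32.5
top caddy
px [107. 128.] xy 587.3 353.6 size 96.0 64.6 long-axis deg -8.9
126.0465790142964
mugs/vessel
px [ 30. 337.] xy 61.6 566.4 size 221.8 141.1 long-axis deg 0.7
px [390. 116.] xy 603.8 -345.0 size 90.8 88.8 long-axis deg 89.3
px [ 10. 348.] xy 54.0 576.5 size 112.6 47.4 long-axis deg 0.7
px [252. 344.] xy 57.7 1.3 size 105.0 26.1 long-axis deg -88.1
```

View pics/end.png

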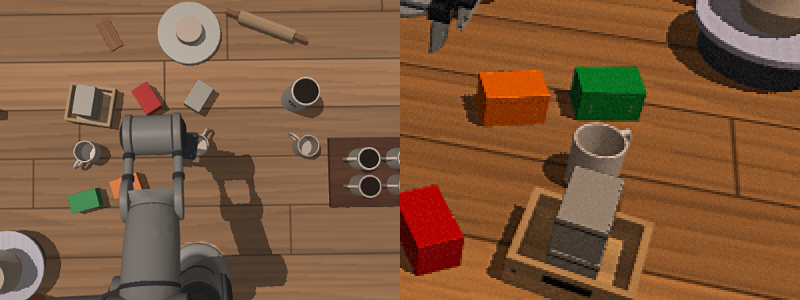

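The stack stands squarely in the crate: lid at 126 mm, offset about 1 mm, and the same angle. The lightest caddy stands at (610,-11), and the mugs and vessel are where they were. The arm is clear at z 200, so I'm handing in.

```bash
python3 -c "
from plant import bot
print(bot.close_job())"
```

```text
the job is handed in; nothing more can be done
None
```

The two heavier caddies are stacked in the crate, heaviest on the floor, and the lightest is standing on the bench. I handed the job in at about 38 s; it gives no verdict.

**Weights:** Hefting gave about 0.70 kg for the caddy at (456,198), 0.45 kg at (466,-186) and 0.22 kg at (610,-11), so the order was clear. I hefted each caddy where it stood and put it back. Then I lowered the 0.70 kg caddy onto the crate floor, set the 0.45 kg one on top of it, and left the 0.22 kg one at (610,-11).

**Last checks:**
- **Stack:** the top lid is at 126 mm, which is the expected height. The two caddies' measured centres are about 1 mm apart and their angles agree within 0.1°.
- **Lightest caddy:** it is upright on the bench, well away from the crate.
- **Vessel:** it measured within 1 mm of where it started.
- **Mugs:** in the last picture they stand in their places, but I checked them only by eye. The final position measurement picked up none of them: my size filter was too strict, and the arm also partly hid mug_1.
- **Robot:** the arm was clear of everything, with no contact force.

The camera put the stack about 2–3 mm to the right (-y) of where the gripper set it down. That is close to the camera's 2 mm accuracy and well within the 40 mm allowed for the bottom caddy. No other check failed.

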